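Clear the mounting pad and offer up the pipe-rest foot

ROBOT

A 6-joint arm with a two-finger parallel gripper is mounted at the origin on the work surface. World frame = base frame: x ahead of the robot, y to its left, z up, the work surface at z = 0. Lengths are in m, angles in degrees, forces in N, time in s.
With the tool pointing down it reaches from about 0.325 to 0.85 m from the base axis. Payload 15.5 kg.
Tool frame: the origin (TCP) lies midway between the tips of the shut fingers; the grasp point (between the pads) lies 19 mm behind it; z points along the fingers, y is the line along which they close (so a half turn about z gives the same grasp; the last joint's range is limited). The gripper opens to 91 mm and grips with 3 to 60 N. Pads are 32 mm wide; open, the fingers measure 118 mm over their backs; the gripper's body (76 mm by 178 mm) begins 60 mm behind the grasp point.
Start: joints at [-69.987, 28.281, 77.091, -0, 74.628, -5.472], TCP at [0.269, -0.564, 0.214] pointing down, gripper open.
Joint ranges: [-166.48, 166.48], [-47.26, 123.95], [12.59, 153.08], [-70.14, 250.14], [6.76, 159.57], [-176.63, 176.63]. Speed limits (degrees/s): [108.29, 108.29, 147.25, 172.46, 172.46, 172.46].

INTERFACE

Orientations are given as a 3x3 rotation matrix whose columns are the frame's x, y, z axes.
In Python, from bench import ctrl gives the robot as it stands. The module is installed in compiled form; this text tells all that it offers. Calls block until the motion is done:
- ctrl.goto(position, orientation): joint-space move of the TCP to a pose.
- ctrl.move_l(position, vel=0.15, ori=None, contact_N=None): straight line of the TCP; ori=None keeps the orientation; vel is the mean speed in m/s. With contact_N (N) it stops when the force on the tool has changed by that much, and returns True; else False.
- ctrl.movej(angles): joint-space move.
- ctrl.command_gripper(opening): opening from 0.0 (shut) to 1.0 (fully open); the grip force is fixed at half the most; returns when the fingers have stopped.
- ctrl.sleep(seconds).
- ctrl.ik(position, orientation): joint angles nearest the present ones, or None.
- ctrl.read_camera(name): name is "side" or "top" or "wrist"; returns the picture (400x640x3 uint8, blue, green, red); there is no depth.
- ctrl.camera_params(name): a dict with "fx", "fy", "cx", "cy" (pixels), "pose" (4x4, takes a point from camera to world coordinates); the wrist camera has in their place "T_tool_cam" (4x4, takes a point from camera to tool coordinates, whose origin is the TCP and whose axes are the flange's). Camera axes: x right, y up, looking along -z (the intrinsics and any distortion apply to the point x, -y, -z); pixel columns grow to the right and rows downward; lengths in m; the calibration is good to about 2 mm. A picture is of the moment at which its call begins: read the wrist's pose just before it. camera_params takes no time and is no camera call.
A pose or a line that the arm cannot do raises ctrl.MotionError and nothing moves.
- ctrl.sign_off(): hands the job in; it is judged then, once.
Readings, each from a call of its own:
- ctrl.current_t(): time.
- ctrl.current_q(): joint angles.
- ctrl.current_dq(): joint speeds.
- ctrl.current_effort(): joint torques, N m.
- ctrl.current_tool_pos(): TCP position.
- ctrl.current_eef_rot(): TCP orientation.
- ctrl.current_contact_force(): force on the tool from outside, world axes, zero at the start.
- ctrl.current_wrist_torque(): the same for the moment, N m.
- ctrl.current_grip_width(): opening from 0.0 (shut) to 1.0 (fully open).
- ctrl.current_grasp_force(): force on a finger pad.
Only numpy, scipy, OpenCV 4.12 (cv2) and the standard library are available. Lean on these libraries where they do the work, as an engineer would, in place of code of your own. Each camera call takes 0.05 s, during which the arm holds its last target. There are 200 camera calls.

TASK

The pipe rest is going back on the glassblower's bench. First wipe all five glass chips off the steel mounting pad with the scraper block - the glass is sharp, so keep the fingers and the foot out of it - and set the block back down on the bench, clear of the pad. Then pick up the aluminium foot and finish holding it still and level about 20 mm above the pad, with every threaded hole in full view through a hole of the foot (either way round), so that I can slip the shims under and start the bolts: do not put it down or let go, and leave the other tools where they are.

Things in the scene. Friction and masses are not known exactly. Their poses are not given: they have to be found in the camera images.
- pad: Mounting pad: dark grey steel plate screwed flat on the wooden bench, 180 mm (x) by 140 mm (y), 20 mm thick: its flat face is 20 mm above the bench. Fixed. Origin: centre of its underside, on the bench. Four 8 mm threaded holes at x = +-55, y = +-35 mm. (The four slotted flush screw heads near its corners only hold it to the bench.)
- pad_hole_a (a point): Centre of the threaded hole at x = +55, y = +35 mm of the pad, on its upper face.
- pad_hole_b (a point): Centre of the diagonally opposite threaded hole, at x = -55, y = -35 mm of the pad, on its upper face.
- foot_mid (a point): Where to take the foot: on the axis of its socket, 45 mm above the underside; axes as the foot. Grip the two plain y sides (40 mm apart). A locking T-screw sticks out of the -x side, 40 mm above the underside, to 58 mm from the axis; its bar is 44 mm long, along y.
- foot: Pipe-rest foot, aluminium, 0.37 to 0.55 kg, loose, flat on the bench: base plate 140 mm (x) by 100 mm (y), 8 mm thick, four 18 mm through holes at x = +-55, y = +-35 mm, and in its middle an upright square socket (box tube 40 by 40 mm, 4 mm walls, open top), its top 78 mm above the underside. Origin: centre of the underside, z up.
- foot_hole_a (a point): Centre of the foot's through hole at x = +55, y = +35 mm, at the underside of the plate.
- foot_hole_b (a point): Centre of the diagonally opposite through hole of the foot, at x = -55, y = -35 mm, at the underside.
- scraper_grip (a point): Middle of the scraper block grip, 50 mm above the underside; axes as the block, z up. The grip is 28 mm thick (x: close the fingers along this), 90 mm long (y), from 28 to 70 mm above the underside.
- scraper: Scraper block, hardwood, 0.18 kg, loose, standing on the bench: a head 130 mm long (y), 28 mm thick (x; 32 mm over the steel strips on both faces of its lowest 18 mm), 30 mm high, with the grip on top, 70 mm high in all. Either long face wipes. Origin: centre of its underside.
- chip1_mid (a point): Glass chip 1 of 5: pale clear glass, uneven, 20 to 32 mm across and 8 to 10 mm high, 11 g, loose on the pad. This point is its centre, 5 mm above its underside.
- chip2_mid (a point): Glass chip 2 of 5: pale clear glass, uneven, 20 to 32 mm across and 8 to 10 mm high, 11 g, loose on the pad. This point is its centre, 5 mm above its underside.
- chip3_mid (a point): Glass chip 3 of 5: pale clear glass, uneven, 20 to 32 mm across and 8 to 10 mm high, 11 g, loose on the pad. This point is its centre, 5 mm above its underside.
- chip4_mid (a point): Glass chip 4 of 5: pale clear glass, uneven, 20 to 32 mm across and 8 to 10 mm high, 11 g, loose on the pad. This point is its centre, 5 mm above its underside.
- chip5_mid (a point): Glass chip 5 of 5: pale clear glass, uneven, 20 to 32 mm across and 8 to 10 mm high, 11 g, loose on the pad. This point is its centre, 5 mm above its underside.
- chip1: The same glass chip 1; origin at the centre of its underside.
- chip2: The same glass chip 2; origin at the centre of its underside.
- chip3: The same glass chip 3; origin at the centre of its underside.
- chip4: The same glass chip 4; origin at the centre of its underside.
- chip5: The same glass chip 5; origin at the centre of its underside.
- jacks: Bystander: steel glassblower's jacks (long two-bladed tongs), about 270 mm long, 18 mm high, lying beyond the pad. Origin at its underside near the middle of its length, blades to its +x.
- ladle: Bystander: dark wooden shaping cup, 84 mm across, 55 mm high, with a 160 mm handle to its -x side. Origin: centre of the cup's underside.
- waxtin: Bystander: round flat tin of beeswax, 74 mm across, 30 mm high. Origin: centre of its underside.
Things that resemble listed ones, but are neither listed nor needed, are in the scene too. Leave any blue look-alike of the scraper alone.

How it is judged (in metres and radians):
On the way, in this order (a step that is already met when the one before it is completed fails the run):
1. all five glass chips are off the pad, wiped with the scraper block in the gripper, while the foot still stands on the bench ((x of chip1_mid in the frame of pad above 0.091 m or x of chip1_mid in the frame of pad below -0.091 m or y of chip1_mid in the frame of pad above 0.071 m or y of chip1_mid in the frame of pad below -0.071 m) and (x of chip2_mid in the frame of pad above 0.091 m or x of chip2_mid in the frame of pad below -0.091 m or y of chip2_mid in the frame of pad above 0.071 m or y of chip2_mid in the frame of pad below -0.071 m) and (x of chip3_mid in the frame of pad above 0.091 m or x of chip3_mid in the frame of pad below -0.091 m or y of chip3_mid in the frame of pad above 0.071 m or y of chip3_mid in the frame of pad below -0.071 m) and (x of chip4_mid in the frame of pad above 0.091 m or x of chip4_mid in the frame of pad below -0.091 m or y of chip4_mid in the frame of pad above 0.071 m or y of chip4_mid in the frame of pad below -0.071 m) and (x of chip5_mid in the frame of pad above 0.091 m or x of chip5_mid in the frame of pad below -0.091 m or y of chip5_mid in the frame of pad above 0.071 m or y of chip5_mid in the frame of pad below -0.071 m) and contact force between scraper and the fingers above 1 N and height (world z) of foot below 0.01 m), for 0.2 s.
2. the scraper block is back on the bench, let go, clear of the pad ((x of chip1_mid in the frame of pad above 0.091 m or x of chip1_mid in the frame of pad below -0.091 m or y of chip1_mid in the frame of pad above 0.071 m or y of chip1_mid in the frame of pad below -0.071 m) and (x of chip2_mid in the frame of pad above 0.091 m or x of chip2_mid in the frame of pad below -0.091 m or y of chip2_mid in the frame of pad above 0.071 m or y of chip2_mid in the frame of pad below -0.071 m) and (x of chip3_mid in the frame of pad above 0.091 m or x of chip3_mid in the frame of pad below -0.091 m or y of chip3_mid in the frame of pad above 0.071 m or y of chip3_mid in the frame of pad below -0.071 m) and (x of chip4_mid in the frame of pad above 0.091 m or x of chip4_mid in the frame of pad below -0.091 m or y of chip4_mid in the frame of pad above 0.071 m or y of chip4_mid in the frame of pad below -0.071 m) and (x of chip5_mid in the frame of pad above 0.091 m or x of chip5_mid in the frame of pad below -0.091 m or y of chip5_mid in the frame of pad above 0.071 m or y of chip5_mid in the frame of pad below -0.071 m) and height (world z) of scraper_grip below 0.056 m and contact force between scraper and the fingers below 0.1 N and contact force between scraper and pad below 0.1 N and linear speed of scraper below 0.02 m/s), for 0.2 s.
At the end, for the whole second after the job is handed in: Held in the gripper alone, still, level within 4 degrees, underside 10 to 30 mm above the pad face, foot holes centred within 5 mm over the threaded holes (either way round). All five chips off the pad; scraper block on the bench, let go, not touching the pad (all of step 2 and height (world z) of foot_hole_a between 0.03 and 0.05 m and height (world z) of foot_hole_b between 0.03 and 0.05 m and ((horizontal distance between foot_hole_a and pad_hole_a below 0.005 m and horizontal distance between foot_hole_b and pad_hole_b below 0.005 m) or (horizontal distance between foot_hole_a and pad_hole_b below 0.005 m and horizontal distance between foot_hole_b and pad_hole_a below 0.005 m)) and angle between foot_mid's own z axis and vertical below 0.07 rad and linear speed of foot below 0.015 m/s and angular speed of foot below 0.15 rad/s and contact force between foot and the fingers above 3 N and contact force between foot and pad below 0.1 N and contact force between foot and scraper below 0.1 N and contact force between foot and chip1 below 0.1 N and contact force between foot and chip2 below 0.1 N and contact force between foot and chip3 below 0.1 N and contact force between foot and chip4 below 0.1 N and contact force between foot and chip5 below 0.1 N); the arm keeps its last pose, push and grip.
It fails at once if the gripper's fingers push against the sharp glass chips (contact force between the fingers and chip1 above 1.5 N or contact force between the fingers and chip2 above 1.5 N or contact force between the fingers and chip3 above 1.5 N or contact force between the fingers and chip4 above 1.5 N or contact force between the fingers and chip5 above 1.5 N).
It fails at once if the glass chips are pushed about with the foot (contact force between foot and chip1 above 1.5 N or contact force between foot and chip2 above 1.5 N or contact force between foot and chip3 above 1.5 N or contact force between foot and chip4 above 1.5 N or contact force between foot and chip5 above 1.5 N).
It fails at once if the jacks, the wooden cup or the wax tin is shifted by more than 30 mm (distance of any of jacks, ladle, waxtin from where it was at the start of the episode above 0.03 m).
It also fails if it takes over 61 s, if anything falls off the work surface, if the arm or the gripper's body presses on something with over 40 N, if the wrist force passes 120 N, or if a joint passes its speed limit or range.

## Working session

There is one attempt and no reset: what is moved stays moved. The work goes in short steps, each a Python script; the robot and the scene stay as the last script left them, time stands still between calls to the robot, and variables do not carry over. Pictures are saved under pics/ and viewed, at most 10 in all, crops included, and the job is handed in when it is done.

```bash
mkdir -p pics; python3 - <<'E'
from bench import ctrl
import cv2
for n in ("top","side"):
    cv2.imwrite(f"pics/{n}0.png",ctrl.read_camera(n)); p=ctrl.camera_params(n); print(n,p)
print(ctrl.camera_params("wrist"),ctrl.current_eef_rot(),ctrl.current_t())
E
```

```text
top {'fx': 366.36589844618027, 'fy': 366.36589844618027, 'cx': 316.0696987632222, 'cy': 196.91418010055077, 'pose': array([[ 0.01118021,  0.98903891, -0.14723121,  0.43622425],
       [-0.99992835,  0.01042839, -0.00587733, -0.01958031],
       [-0.00427752,  0.14728637,  0.98908464,  0.9591894 ],
       [ 0.        ,  0.        ,  0.        ,  1.        ]])}
side {'fx': 365.117052589464, 'fy': 365.117052589464, 'cx': 316.62255879997986, 'cy': 198.68150802828833, 'pose': array([[-0.99354168,  0.08877128, -0.07067246,  0.50675559],
       [-0.11243447, -0.68635151,  0.71852633,  0.57216886],
       [ 0.01527835,  0.72183188,  0.69189978,  0.6356165 ],
       [ 0.        ,  0.        ,  0.        ,  1.        ]])}
{'fx': 353.84496672935455, 'fy': 353.84496672935455, 'cx': 318.46566627078084, 'cy': 203.49545696679388, 'T_tool_cam': array([[-4.88210495e-05,  9.65082921e-01,  2.61944561e-01,
         7.33534182e-02],
       [ 9.99999995e-01,  6.96697153e-05, -7.03049646e-05,
        -9.25741760e-04],
       [-8.60997236e-05,  2.61944556e-01, -9.65082920e-01,
        -1.70761616e-01],
       [ 0.00000000e+00,  0.00000000e+00,  0.00000000e+00,
         1.00000000e+00]])} [[ 9.02708456e-01  4.30252619e-01 -3.57656255e-04]
 [ 4.30252755e-01 -9.02707922e-01  9.86698607e-04]
 [ 1.01670525e-04 -1.04458377e-03 -9.99999449e-01]] 0.1
```

View pics/top0.png

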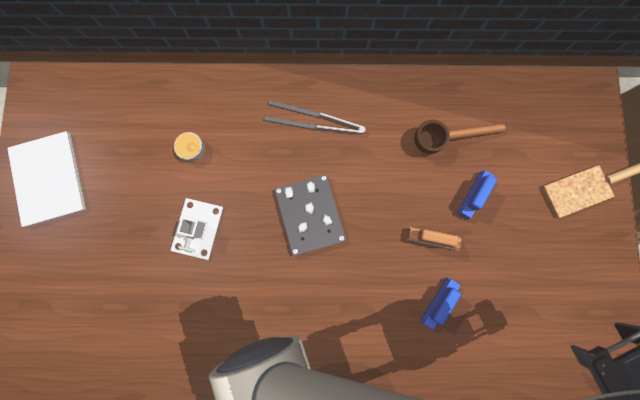

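View pics/side0.png

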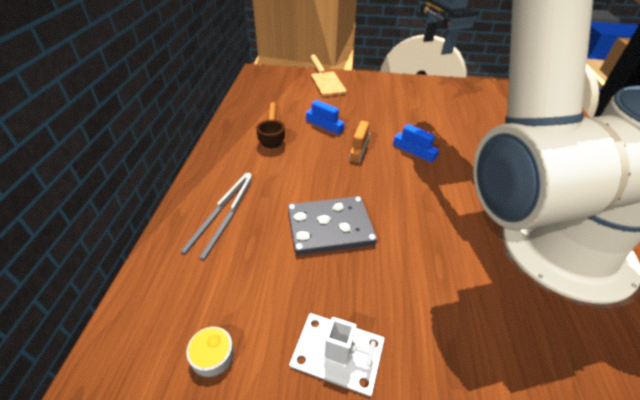

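Top view: pad at about (310,215) with five white chips, foot at (197,229) with its T-screw toward the bottom, and the brown scraper at (435,239) between two blue look-alikes. The jacks are at (315,118), the cup at (432,137) and the tin at (188,147). The side view agrees.

Next I look at the scraper and pad from close by with the wrist camera.

```bash
cat > h.py <<'E'
from bench import ctrl
import cv2, numpy as np
def T_cam(name):
    p=ctrl.camera_params(name)
    if name!="wrist": return p,np.array(p["pose"])
    T=np.eye(4);T[:3,:3]=ctrl.current_eef_rot();T[:3,3]=ctrl.current_tool_pos()
    return p,T@p["T_tool_cam"]
def snap(name,f=None):
    p,T=T_cam(name); im=ctrl.read_camera(name)
    if f: cv2.imwrite(f"pics/{f}.png",im); np.savez(f"pics/{f}.npz",T=T,**{k:p[k] for k in("fx","fy","cx","cy")})
    return im,(p,T)
def cast(cam,uv,z):
    p,T=cam; uv=np.atleast_2d(uv).astype(float)
    d=np.c_[(uv[:,0]-p["cx"])/p["fx"],-(uv[:,1]-p["cy"])/p["fy"],-np.ones(len(uv))]@T[:3,:3].T
    return T[:3,3]+d*((z-T[2,3])/d[:,2])[:,None]
def load(f):
    d=np.load(f"pics/{f}.npz"); return cv2.imread(f"pics/{f}.png"),({k:float(d[k]) for k in("fx","fy","cx","cy")},d["T"])
def R(ydeg):  # tool down, tool y (closing line) at angle ydeg in world xy
    a=np.radians(ydeg); y=np.array([np.cos(a),np.sin(a),0]); z=np.array([0,0,-1.]); return np.c_[np.cross(y,z),y,z]
E
python3 - <<'E'
from h import *
cam=T_cam("top")
print("foot corners",cast(cam,[(187,199),(222,209),(208,259),(172,250)],.008).round(3).tolist())
print("pad screws",cast(cam,[(278,190),(324,178),(342,238),(295,252)],.02).round(3).tolist())
print("scraper top ends",cast(cam,[(418,235),(460,242)],.06).round(3).tolist())
s=cast(cam,[(437,239)],.06)[0]
t0=ctrl.current_t()
ctrl.goto([s[0],s[1],.25],R(85)); print(ctrl.current_t()-t0,ctrl.current_q().round(0) if hasattr(ctrl.current_q(),'round') else ctrl.current_q())
snap("wrist","w1")
E
```

```text
foot corners [[0.569, 0.325, 0.008], [0.543, 0.232, 0.008], [0.414, 0.261, 0.008], [0.436, 0.355, 0.008]]
pad screws [[0.593, 0.085, 0.02], [0.626, -0.034, 0.02], [0.471, -0.081, 0.02], [0.434, 0.038, 0.02]]
scraper top ends [[0.479, -0.264, 0.06], [0.463, -0.366, 0.06]]
1.875 [ -40.   21.   83.   -0.   76. -124.]
```

View pics/w1.png

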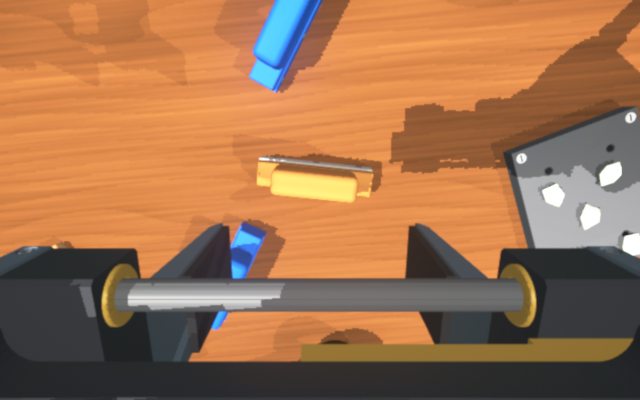

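The wrist view shows the scraper at (315,182), with its grip top from (271,182) to (357,189) along the image x axis. The pad's corner is at right (521,158). The gripper needs a quarter turn to close across the block.

```bash
python3 - <<'E'
from h import *
im,cam=load("w1")
hsv=cv2.cvtColor(im,cv2.COLOR_BGR2HSV)
roi=np.zeros(im.shape[:2],np.uint8); roi[150:215,245:385]=1
print(hsv[185,315],hsv[164,268],hsv[230,320],hsv[195,367])
m=((hsv[...,0]>14)&(hsv[...,1]>140)&(hsv[...,2]>190)&(roi>0)).astype(np.uint8)
m=cv2.morphologyEx(m,cv2.MORPH_OPEN,np.ones((9,9)))
n,l,st,c=cv2.connectedComponentsWithStats(m); k=1+st[1:,4].argmax(); print(st[k],c[k])
box=cv2.boxPoints(cv2.minAreaRect(np.argwhere(l==k)[:,::-1].astype(np.float32)))
for z in(.07,): 
    w=cast(cam,box,z); print(box.round(0).tolist(),w.round(4).tolist(),w.mean(0),np.linalg.norm(w-np.roll(w,1,0),axis=1))
e=[(257,158),(374,168)]; w=cast(cam,e,.018);print("strip",w,np.linalg.norm(w[0]-w[1]))
E
```

```text
[ 25 132 255] [ 21 148 254] [ 13 164 232] [ 23 140 255]
[258 162  16  17 257] [265.3540856 169.9922179]
[[258.0, 162.0], [273.0, 162.0], [273.0, 178.0], [258.0, 178.0]] [[0.442, -0.3678, 0.07], [0.4433, -0.3529, 0.07], [0.4594, -0.3549, 0.07], [0.4581, -0.3699, 0.07]] [ 0.45071938 -0.3613853   0.07      ] [0.01621213 0.01493243 0.01620532 0.0151137 ]
strip [[ 0.44444107 -0.37787305  0.018     ]
 [ 0.46776951 -0.24558191  0.018     ]] 0.1343322890666806
```

```bash
python3 - <<'E'
from h import *
im,cam=load("w1")
hsv=cv2.cvtColor(im,cv2.COLOR_BGR2HSV)
m=np.zeros(im.shape[:2],np.uint8); roi=hsv[150:215,245:385]; m[150:215,245:385]=((roi[...,0]>17)&(roi[...,1]>90)&(roi[...,2]>225))
m=cv2.morphologyEx(m,cv2.MORPH_OPEN,np.ones((21,21)))
pts=np.argwhere(m)[:,::-1].astype(np.float32); print(len(pts))
box=cv2.boxPoints(cv2.minAreaRect(pts)); w=cast(cam,box,.07)
print(box.round(0).tolist(),w.round(4).tolist(),w.mean(0),np.linalg.norm(w-np.roll(w,1,0),axis=1))
for z,e in((.07,[(272,181),(357,189)]),): w=cast(cam,e,z);print(w,np.linalg.norm(w[0]-w[1]))
E
```

```text
1860
[[271.0, 194.0], [273.0, 171.0], [355.0, 179.0], [353.0, 202.0]] [[0.4756, -0.3591, 0.07], [0.4521, -0.3537, 0.07], [0.4681, -0.2725, 0.07], [0.4921, -0.2765, 0.07]] [ 0.47197043 -0.31546431  0.07      ] [0.08430114 0.02411564 0.08282277 0.0242794 ]
[[ 0.46239716 -0.35627782  0.07      ]
 [ 0.4782882  -0.27126181  0.07      ]] 0.08648842056171029
```

```bash
python3 - <<'E'
from h import *
for a in(-10,170):
    print(a,[None if q is None else np.round(q,0) for q in(ctrl.ik([.471,-.315,.2],R(a)),ctrl.ik([.62,.03,.06],R(a+26.7)),ctrl.ik([.42,-.04,.06],R(a+26.7)))])
ctrl.goto([.471,-.315,.13],R(-10)); 
ctrl.move_l([.471,-.315,.032],.12,contact_N=8)
print(ctrl.current_tool_pos())
ctrl.command_gripper(0.1)
print(ctrl.current_grip_width()*91,ctrl.current_grasp_force(),ctrl.current_tool_pos(),ctrl.current_t())
E
```

```text
-10 [array([-40.,  24.,  87.,  -0.,  69., -30.]), array([ -3.,  38.,  86.,  -0.,  56., -19.]), array([-14.,  27., 115.,  -0.,  38., -30.])]
170 [array([-40.,  24.,  87.,  -0.,  69., 150.]), array([ -3.,  38.,  86.,  -0.,  56., 161.]), array([-14.,  27., 115.,  -0.,  38., 150.])]
[ 0.4713504  -0.31529448  0.03260583]
27.990342607627216 29.9967759847641 [ 0.47119499 -0.31512336  0.03205926] 5.5
```

```bash
python3 - <<'E'
from h import *
a=16.7; c=np.array([.531,.002]); ex=np.array([np.cos(np.radians(a)),np.sin(np.radians(a))])
P=lambda x,z:[*(c+x*ex),z]
ctrl.move_l([.471,-.315,.11],.2)
ctrl.goto(P(.122,.11),R(a))
print(ctrl.move_l(P(.122,.0535),.1,contact_N=15))
snap("wrist","w2a")
print(ctrl.move_l(P(-.145,.0535),.09,contact_N=25),ctrl.current_tool_pos(),ctrl.current_contact_force(),ctrl.current_t())
snap("side","s2"); 
ctrl.move_l(P(-.145,.12),.2)
snap("top","t2"); print(ctrl.current_t())
cv2.imwrite("pics/both2.png",np.hstack([cv2.imread("pics/s2.png")[150:350,220:520],cv2.imread("pics/t2.png")[120:320,180:480]]))
E
```

```text
False
False [ 0.39230711 -0.03964424  0.05350021] [ 0.23070993 -0.32699498 -2.21291905] 11.3917
11.975
```

View pics/both2.png

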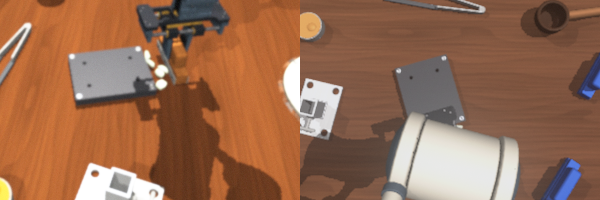

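Most chips appear at the pad's near edge (about (155,70) in the crop). I take an enlarged side view to check.

```bash
python3 - <<'E'
from h import *
im,cam=snap("side","s3")
cv2.imwrite("pics/s3c.png",cv2.resize(im[180:270,270:420],None,fx=5,fy=5,interpolation=cv2.INTER_CUBIC))
E
```

```text
(no output)
```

View pics/s3c.png

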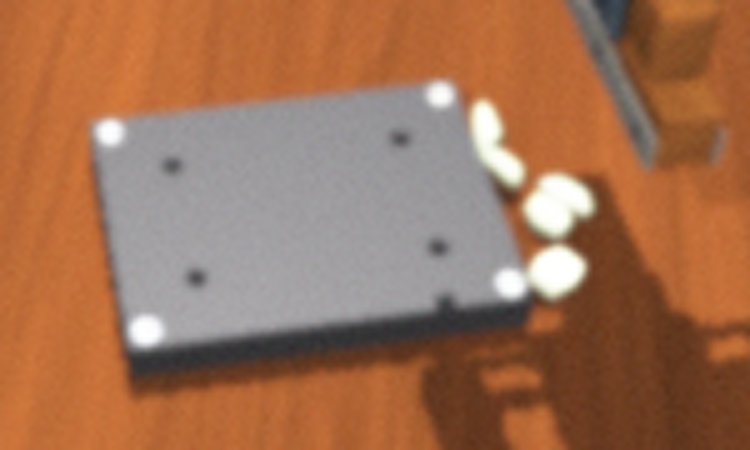

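All five chips lie on the bench just off the pad's near edge (x of about 470-590 in the crop). Two may be leaning against it, so I make a short second stroke to be sure. Then I put the block back and look at the pad and the foot from close by.

```bash
python3 - <<'E'
from h import *
a=16.7; c=np.array([.531,.002]); ex=np.array([np.cos(np.radians(a)),np.sin(np.radians(a))])
P=lambda x,z:[*(c+x*ex),z]
ctrl.move_l(P(-.04,.10),.25)
print(ctrl.move_l(P(-.04,.0535),.1,contact_N=15))
print(ctrl.move_l(P(-.150,.0535),.09,contact_N=25))
ctrl.move_l(P(-.150,.12),.2)
ctrl.goto([.471,-.315,.11],R(-10))
print(ctrl.move_l([.471,-.315,.0325],.08,contact_N=10),ctrl.current_tool_pos())
ctrl.command_gripper(1.0)
ctrl.move_l([.471,-.315,.13],.2); print(ctrl.current_t())
ctrl.goto([*(c+.04*ex),.26],R(106.7)); snap("wrist","pad")
fx=np.array([np.cos(np.radians(-12.7)),np.sin(np.radians(-12.7))]); f=np.array([.49,.293])
ctrl.goto([*(f+.04*fx),.26],R(77.3)); snap("wrist","foot"); print(ctrl.current_t(),ctrl.current_q())
cv2.imwrite("pics/pf.png",np.vstack([cv2.imread("pics/pad.png")[:290],cv2.imread("pics/foot.png")[:290]]))
E
```

```text
True
False
True [ 0.4705437  -0.31457965  0.03187912]
18.7417
21.275 [ 2.24256380e+01  2.40023575e+01  7.70226493e+01 -1.89303079e-02
  7.89868713e+01 -5.48266493e+01]
```

View pics/pf.png

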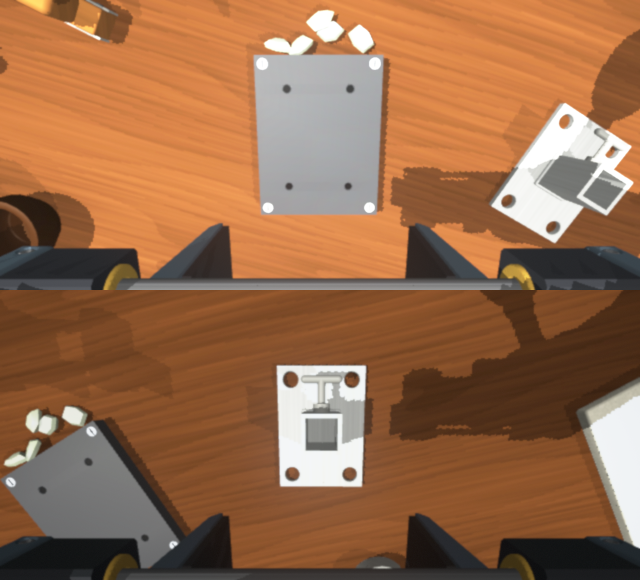

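The pad is clear and all five chips lie beyond its edge (265-375, 10-55). The pad's threaded holes are at (287,89), (350,89), (289,186) and (348,186). The foot's holes are at (291,90), (352,90), (292,184) and (349,184), with the T-screw on the upper (near) side. Now I compute their centres.

```bash
cat > meas.py <<'E'
from h import *
def holes(f,seeds,z,r,thr):
    im,cam=load(f); g=cv2.cvtColor(im,cv2.COLOR_BGR2GRAY); out=[]
    for u,v in seeds:
        p=g[v-r:v+r+1,u-r:u+r+1].astype(float); t=(p.min()+np.percentile(p,85))*.5
        ys,xs=np.where(p<t); out.append((u-r+xs.mean(),v-r+ys.mean()))
    w=cast(cam,out,z); c=w.mean(0); d=w[0]+w[1]-w[2]-w[3]  # first two are the -x end
    a=np.degrees(np.arctan2(-d[1],-d[0]))
    L=np.linalg.norm
    print(f,np.round(out,1).tolist(),"c",c.round(4),"ang",a.round(2),"sizes",L(w[0]-w[2]).round(4),L(w[1]-w[3]).round(4),L(w[0]-w[1]).round(4),L(w[2]-w[3]).round(4))
    return c,a
E
python3 - <<'E'
from meas import *
holes("pad",[(287,89),(350,89),(289,186),(348,186)],.02,6,0)
holes("foot",[(291,90),(352,90),(292,184),(349,184)],.008,8,0)
E
```

```text
pad [[286.4, 88.5], [349.6, 88.5], [288.6, 185.9], [347.7, 185.8]] c [0.5308 0.002  0.02  ] ang 16.65 sizes 0.1099 0.1098 0.0698 0.07
foot [[290.1, 89.2], [351.3, 89.2], [291.7, 183.7], [349.2, 183.8]] c [0.4915 0.2947 0.008 ] ang -12.78 sizes 0.1098 0.11 0.0696 0.0702
```

```bash
python3 - <<'E'
from h import *
f=[.4915,.2947]; p=[.5308,.002]
ctrl.goto([*f,.14],R(77.2)); ctrl.move_l([*f,.026],.1,contact_N=15)
print(ctrl.current_tool_pos())
ctrl.command_gripper(0.2); z0=ctrl.current_tool_pos()[2]
print(ctrl.current_grip_width()*91,ctrl.current_grasp_force(),ctrl.current_tool_pos())
ctrl.move_l([*f,z0+.09],.12)
ctrl.goto([*p,z0+.09],R(106.65))
ctrl.move_l([*p,z0+.04],.08); ctrl.sleep(.3)
print(ctrl.current_tool_pos(),ctrl.current_grasp_force(),ctrl.current_contact_force(),ctrl.current_wrist_torque(),ctrl.current_t())
snap("wrist","w5"); snap("side","s5"); snap("top","t5")
cv2.imwrite("pics/f5.png",np.vstack([cv2.imread("pics/w5.png")[:260],cv2.resize(cv2.imread("pics/s5.png")[150:280,240:440],(520,338),interpolation=cv2.INTER_CUBIC)[:, :].copy() if 0 else cv2.copyMakeBorder(cv2.resize(cv2.imread("pics/s5.png")[150:280,240:440],(520,338),interpolation=cv2.INTER_CUBIC),0,0,0,120,0)]))
E
```

```text
[0.49185814 0.29487061 0.02654272]
39.83640175012914 29.99999270774424 [0.49146165 0.29465675 0.02598831]
[0.53098866 0.00196149 0.06632671] 29.999863263219595 [ 0.09283702  0.67421076 -4.42385167] [ 0.11710922 -0.10362167 -0.01855332] 27.075
```

View pics/f5.png

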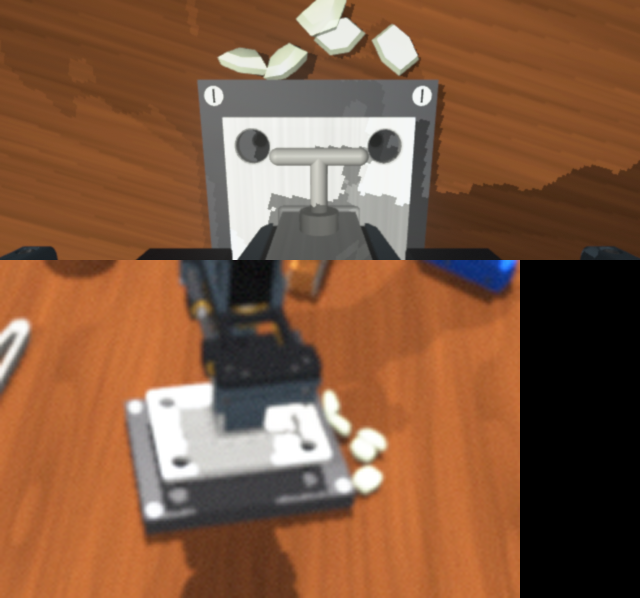

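The wrist view shows the foot held over the pad: two foot holes at (253,146) and (385,146) with dark steel through them, and the chips beyond the pad's edge. The side view shows the foot hovering, apparently level. I check the numbers.

```bash
python3 - <<'E'
from h import *
im,cam=load("w5"); hsv=cv2.cvtColor(im,cv2.COLOR_BGR2HSV); g=hsv[...,2].copy(); C=[]
for u in(253,385):
    m=(g[124:170,u-24:u+25]<110).astype(np.uint8)
    n,l,st,c=cv2.connectedComponentsWithStats(m); k=l[22,24]; print(st[k]); C.append((u-24+st[k][0]+(st[k][2]-1)/2,124+st[k][1]+(st[k][3]-1)/2))
w=cast(cam,C,.0483); a=np.radians(16.65); ex=np.array([np.cos(a),np.sin(a)]);ey=np.array([-ex[1],ex[0]])
print(C,[((p[:2]-[.5308,.002])@ex,(p[:2]-[.5308,.002])@ey) for p in w],"want -.055,+-.035; spacing",np.linalg.norm(w[0]-w[1]))
# far (+x) foot holes in side and top views
for n,uv in(("side",[(240+168/2.6,150+(403-260)/2.6),(240+181/2.6,150+(462-260)/2.6),(240+309/2.6,150+(446-260)/2.6)]),):
    w=cast(load("s5")[1],uv,.0483); print(n,[((p[:2]-[.5308,.002])@ex,(p[:2]-[.5308,.002])@ey) for p in w])
E
```

```text
[  7   6  33  32 828]
[  7   6  31  33 792]
[(np.float64(252.0), np.float64(145.5)), (np.float64(383.0), np.float64(146.0))] [(np.float64(-0.05505325634212377), np.float64(-0.03446746648764107)), (np.float64(-0.05478243956358331), np.float64(0.034888786101304664))] want -.055,+-.035; spacing 0.06935678131883848
side [(np.float64(0.05378532538231755), np.float64(-0.03229391980514635)), (np.float64(0.05381664235821494), np.float64(0.0377438703356166)), (np.float64(-0.055343356282435925), np.float64(0.037634862118894864))]
```

```bash
python3 -c "
from bench import ctrl
print(ctrl.sign_off(),ctrl.current_t())"
```

```text
the job is handed in; nothing more can be done
the job is handed in; nothing more can be done
```

The job is handed in: all five chips are off the pad, the scraper block is back on the bench, and the foot is held about 20 mm above the pad with its holes over the threaded ones (within about 1 mm in the wrist view, 3 mm in the side view); no verdict was returned.

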